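Space the last tile on the sample panel and hold it tight

ROBOT

A 7-joint arm with a two-finger parallel gripper is mounted at the origin on the work surface. World frame = base frame: x ahead of the robot, y to its left, z up, the work surface at z = 0. Lengths are in m, angles in rad, forces in N, time in s.
With the tool pointing down it reaches from about 0.425 to 0.925 m from the base axis. Payload 6.8 kg.
Tool frame: the origin (TCP) lies at the very end of the fingers, on their centre line; the grasp point (between the pads) lies 19 mm behind it; z points along the fingers, y is the line along which they close (so a half turn about z gives the same grasp; the last joint's range is limited). The gripper opens to 85 mm and grips with 20 to 120 N. Pads are 22 mm wide; open, the fingers measure 114 mm over their backs; the gripper's body (76 mm by 85 mm) begins 54 mm behind the grasp point. The pads swing forward as they close: fully open they stand 13 mm farther back than shut.
Start: joints at [-1.424, 0.477, 0.022, 1.555, -0.011, 1.109, -0.083], TCP at [0.17, 0.653, 0.231] pointing down, gripper open.
Joint ranges: [-2.96, 2.96], [-0.34, 2.1], [-1.41, 1.46], [0.24, 2.44], [-1.37, 4.51], [0.17, 1.92], [-2.96, 2.96]. Speed limits (rad/s): [2.39, 2.39, 3.14, 3.14, 3.14, 3.14, 3.14].

INTERFACE

Orientations are given as a unit quaternion [w, x, y, z].
In Python, from station import get_obs, read_camera, hand_in gives the robot as it stands.
- The arm moves only by the tool arm_command, never from a script. Its argument "commands" is one flat list of numbers, 7 for each row, row after row: the shift along the tool's x, y, z in m, then the turn, a rotation vector about the tool's x, y, z in degrees, then the opening, from 0 (shut) to 1 (fully open). In form: [tx, ty, tz, rx, ry, rz, fingers, tx, ty, tz, rx, ry, rz, fingers, ...]. A call has 1 to 8 rows; each row is the pose to reach, as a shift and turn from the pose commanded when the call began, along the tool's axes at that moment; what a row does not reach only later rows make up. A row lasts 1/10 s, in which the tool goes at most 50 mm and 8.59 degrees, less where a joint would pass 70% of its speed; a pose out of reach is approached as far as the arm can. A call with a gripper value outside its range is refused whole. The fingers move at their own pace and stop on an object; "force" is the grip in N (left out, the last holds). Time passes only in rows, so rows that repeat a pose let the fingers close. It gives the time, the measured TCP pose, the force, the opening and the grip force at its end, in the units of the state.
- get_obs(): the state, without advancing time (a new reading comes with each control period).
- read_camera(name): name is "side" or "top" or "wrist"; returns a dict with "img" (384x512x3 uint8, red, green, blue), "camera_matrix" (3x3 intrinsics, pixels), "pose" (4x4, takes a point from camera to world coordinates). Camera axes: x right, y down, z forward; pixel columns grow to the right and rows downward; lengths in m; the calibration is good to about 2 mm. A picture is of the moment at which its call begins. There is no depth.
- hand_in(): hands the job in; it is judged then, once.
The state is a dict: "t": time; "q": joint angles; "joint_vel": joint speeds; "joint_torque": joint torques, N m; "eef_pos": TCP position; "tool_rot": TCP orientation; "contact_force": force on the tool from outside, world axes, zero at the start; "torque": the same for the moment, N m; "gripper_width": opening from 0.0 (shut) to 1.0 (fully open); "grasp_force": force on a finger pad.
Only numpy, scipy, OpenCV 4.12 (cv2) and the standard library are available. Lean on these libraries where they do the work, as an engineer would, in place of code of your own. Each camera call takes 0.05 s, during which the arm holds its last target. There are 200 camera calls.

TASK

On the sample panel the last tile lies loose between two tiles that are already stuck down. Stand the thin wooden spacer on edge in the joint that is wide enough for it (never in the tight one), let go of it, then take hold of the loose tile, slide it flat on the board, square and in line with the stuck tiles, up against the spacer so that stuck tile, spacer and loose tile are tight together, and finish still holding it pressed there. Leave the other things on the table where they are.

Things in the scene. Friction and masses are not known exactly. Their poses are not given: they have to be found in the camera images.
- panel: Grey cement backer board lying fixed on the table, 112 (its x) x 380 (its y) x 12 mm thick; origin at the centre of its underside, so its top is 12 mm above the origin. Its y axis runs along the row of tiles, which stands on its top with its middle line at the board's x = 0; the row is: one stuck tile, a joint, the loose tile, a joint, the other stuck tile. Place and yaw vary.
- set_short_center (a point): Centre (half-way up) of the shorter stuck tile: 50 (x) x 100 (y) x 18 mm, fixed to the board, axes as the board's; white-glazed terracotta like the other two tiles. It is the +y or the -y end of the row, which varies.
- set_long_center (a point): Centre (half-way up) of the longer stuck tile: 50 (x) x 132 (y) x 18 mm, fixed to the board, axes as the board's, at the other end of the row. The clear opening between the two stuck tiles is 124 mm long.
- tile_center (a point): Centre (half-way up) of the loose tile: 50 (x) x 100 (y) x 18 mm, about 0.18 kg, same glaze, lying flat on the board between the stuck tiles, a little askew and out of line; its y axis runs along the row. The joints at its two ends are about 20 and 4 mm wide: compare the tiles' positions to tell which is which. Its two long sides are free (31 mm of bare board on either side), so it can be gripped across its 50 mm width from above.
- spacer_center (a point): Centre of the spacer: a plain parallel wooden strip 60 (its x) x 12 (its y) x 44 mm high (z), about 20 g, standing on its long edge on the table. Gripped across its 12 mm thickness. Standing in a joint (its length across the row, its foot on the board) it rises 26 mm above the tiles' tops; keep the fingers in that upper part.
- wedge: Bystander: tapered wooden wedge lying flat, 90 (x) x 28 x 21 mm at its thick end, 3 mm at the thin one; origin at the centre of its underside.
- batten: Bystander: thick wooden offcut 90 (x) x 22 x 30 mm high; origin at the centre of its underside.
- glaze_jar: Bystander: closed brown jar, 52 mm across, 62 mm high; origin at the centre of its underside.
- tool_mug: Bystander: mug with tools standing in it, 84 mm across, tools up to 170 mm high; origin at the centre of its underside.
- rib: Bystander: flat wooden potter's rib, about 100 (x) x 50 x 7 mm; origin on its underside, 12 mm in -x from its middle.
- brush: Bystander: brush lying flat on the table, about 200 mm long; origin under its middle.
There are look-alikes about, which are no part of the job. What is shaped like the part that bears spacer_center but orange or white is not meant.

How it is judged:
On the way:
1. the spacer stands on edge, foot on the board, in the joint beside the stuck tile where it fits, and the fingers have let go of it (z of spacer_center in the frame of panel below 0.0375 m and angle between spacer_center's own z axis and vertical below 0.12 rad and (y of spacer_center in the frame of set_short_center between 0.0545 and 0.0675 m or y of spacer_center in the frame of set_short_center between -0.0675 and -0.0545 m) and x of spacer_center in the frame of set_short_center between -0.02 and 0.02 m and contact force between the fingers and spacer below 0.1 N), for 0.2 s.
At the end, for the whole second after the job is handed in: Still held: spacer upright, foot on the board in the wide joint, within 20 mm of the row's middle; tile flat, in line within 6 mm, square within 2.5 degrees, joint within 2 mm of the spacer's 12 mm; stuck tile, spacer and tile press together over 1.5 N; fingers press the tile, not the spacer (z of spacer_center in the frame of panel below 0.0365 m and angle between spacer_center's own z axis and vertical below 0.08 rad and (y of spacer_center in the frame of set_short_center between 0.0535 and 0.0585 m or y of spacer_center in the frame of set_short_center between -0.0585 and -0.0535 m) and x of spacer_center in the frame of set_short_center between -0.02 and 0.02 m and (y of tile_center in the frame of set_short_center between 0.1095 and 0.114 m or y of tile_center in the frame of set_short_center between -0.114 and -0.1095 m) and x of tile_center in the frame of set_short_center between -0.006 and 0.006 m and angle between the y axis of tile_center and the y axis of set_short_center, either way round below 0.045 rad and z of tile_center in the frame of panel below 0.0235 m and angle between tile_center's own z axis and vertical below 0.04 rad and contact force between tile and spacer above 1.5 N and contact force between spacer and set_short above 1.5 N and contact force between the fingers and tile above 1.5 N and contact force between the fingers and spacer below 0.3 N and linear speed of tile below 0.01 m/s); the arm keeps its last pose, push and grip.
It fails at once if the spacer is forced into the tight joint ((y of spacer_center in the frame of set_long_center between 0.067 and 0.083 m or y of spacer_center in the frame of set_long_center between -0.083 and -0.067 m) and x of spacer_center in the frame of set_long_center between -0.05 and 0.05 m and z of spacer_center in the frame of panel below 0.046 m).
It fails at once if a bystander is shifted by more than 30 mm (distance of any of wedge, batten, glaze_jar, tool_mug, rib, brush from where it was at the start of the episode above 0.03 m).
It also fails if it takes over 51 s, if anything falls off the work surface, if the arm or the gripper's body presses on something with over 40 N, if the wrist force passes 120 N, or if a joint passes its speed limit or range.

## Working session

There is one attempt and no reset: what is moved stays moved. The work goes in short steps, Python scripts to look and compute and a tool call to move; the robot and the scene stay as the last step left them, time stands still between calls to the robot, and variables do not carry over. Pictures are saved under pics/ and viewed, at most 10 in all, crops included, and the job is handed in when it is done.

Besides the shell and the picture viewer there is one more tool, called after "Call:" by a JSON object that holds its "api" and its "payload". arm_command: Moves the arm, as the interface text tells. Its arguments: {"type":"object","properties":{"commands":{"type":"array","items":{"type":"number"}},"force":{"type":"number"}},"required":["commands"]}

```bash
mkdir -p pics
cat > h.py <<'E'
import numpy as np, cv2
from station import get_obs, read_camera
from scipy.spatial.transform import Rotation as R
def ray(c,u,v):
    d=np.linalg.inv(c["camera_matrix"])@[u,v,1]; P=np.array(c["pose"]); return P[:3,3],P[:3,:3]@d
def plane(c,u,v,z):
    o,d=ray(c,u,v); return o+d*(z-o[2])/d[2]
def tri(c1,p1,c2,p2):
    A=np.zeros((3,3));b=np.zeros(3)
    for c,p in((c1,p1),(c2,p2)):
        o,d=ray(c,*p);d=d/np.linalg.norm(d);M=np.eye(3)-np.outer(d,d);A+=M;b+=M@o
    return np.linalg.solve(A,b)
def proj(c,X):
    P=np.array(c["pose"]);x=np.array(c["camera_matrix"])@(P[:3,:3].T@(np.array(X)-P[:3,3]));return x[:2]/x[2]
def tool(o,X):
    q=o["tool_rot"];r=R.from_quat([q[1],q[2],q[3],q[0]]);return r.inv().apply(np.array(X)-o["eef_pos"])
def rot(o):
    q=o["tool_rot"];return R.from_quat([q[1],q[2],q[3],q[0]]).as_matrix()
E
python3 - <<'E'
from h import *
import pickle
d={n:read_camera(n) for n in("top","side","wrist")}
pickle.dump(d,open("c0.pkl","wb"))
for n,c in d.items(): print(n,np.round(c["camera_matrix"],1).tolist(),np.round(c["pose"],3).tolist())
o=get_obs();print(o);print(rot(o).round(3))
t=cv2.cvtColor(d["top"]["img"],cv2.COLOR_RGB2BGR);cv2.imwrite("pics/top0.png",cv2.resize(t,(800,600),interpolation=2))
a=np.hstack([cv2.cvtColor(d[n]["img"],4) for n in("side","wrist")]);cv2.imwrite("pics/sw0.png",cv2.resize(a,(800,300),interpolation=3))
E
```

```text
top [[380.3, 0.0, 260.6], [0.0, 380.3, 190.8], [0.0, 0.0, 1.0]] [[-0.014, -0.996, 0.089, 0.494], [-1.0, 0.012, -0.024, 0.015], [0.023, -0.089, -0.996, 1.152], [0.0, 0.0, 0.0, 1.0]]
side [[365.1, 0.0, 258.2], [0.0, 365.1, 199.8], [0.0, 0.0, 1.0]] [[0.997, -0.071, 0.043, 0.53], [-0.082, -0.745, 0.662, -0.695], [-0.016, -0.663, -0.748, 0.86], [0.0, 0.0, 0.0, 1.0]]
wrist [[310.0, 0.0, 256.0], [0.0, 310.0, 191.5], [0.0, 0.0, 1.0]] [[0.252, 0.922, 0.295, 0.094], [0.968, -0.239, -0.078, 0.673], [-0.001, 0.306, -0.952, 0.373], [0.0, 0.0, 0.0, 1.0]]
{'t': 0.15, 'q': array([-1.42409487,  0.47762441,  0.02236496,  1.55617685, -0.01147886,
        1.10924734, -0.08310297]), 'joint_vel': array([ 0.00116141, -0.0038386 , -0.00041457, -0.00250376, -0.0007335 ,
       -0.00147107, -0.00090603]), 'joint_torque': array([ 3.51908027e-03, -5.96927226e+01,  1.61066607e+00, -2.81491882e+01,
        1.27248187e-02,  6.48484318e-03,  4.61919262e-05]), 'eef_pos': array([0.17005023, 0.65279737, 0.23055994]), 'tool_rot': array([-2.49308207e-05,  1.27052133e-01,  9.91895819e-01, -6.63286648e-04]), 'contact_force': array([ 0.60837132, -0.00200965,  0.03779094]), 'torque': array([-0.00822916, -0.00365102,  0.04326626]), 'grasp_force': 0.0, 'gripper_width': 1.0005762756896905}
[[-0.968  0.252 -0.   ]
 [ 0.252  0.968 -0.001]
 [-0.    -0.001 -1.   ]]
```

View pics/top0.png

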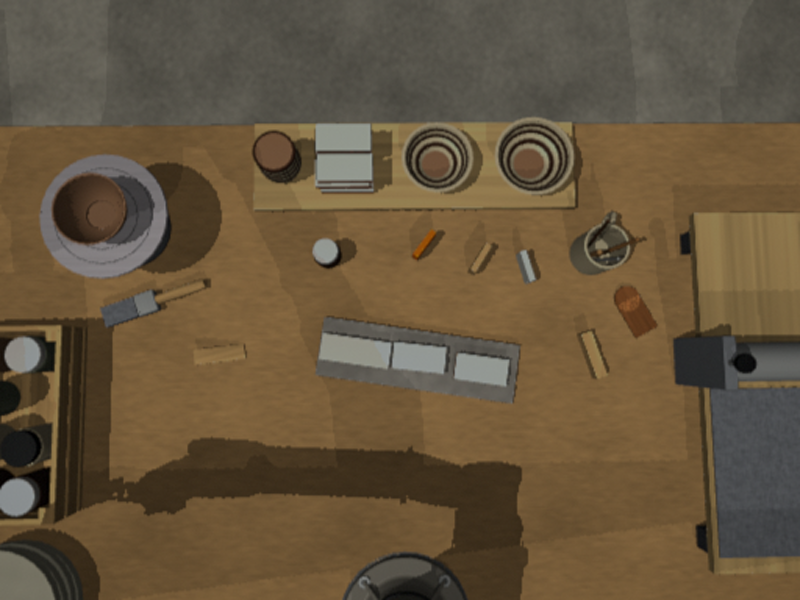

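View pics/sw0.png

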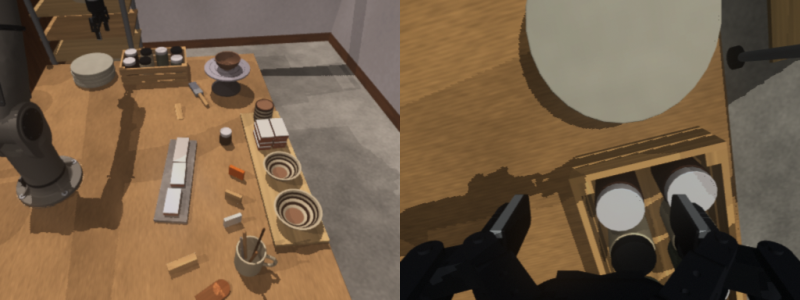

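The top view (800-px scale) shows three strip look-alikes: orange at (427,243), plain wood at (482,258) and white at (527,265). The thicker plain-wood pieces at (593,354) and (220,353) are the batten and the wedge. The plain wood strip at (482,258) fits the spacer. In the row, the long tile is at (355,350), the loose tile at (420,357) and the short tile at (482,368). The wide joint is at (452,362), beside the short tile.

```bash
cat > m.py <<'E'
from h import *
import pickle
d=pickle.load(open("c0.pkl","rb"))
def blobs(c,mask,lo=60):
    cs,_=cv2.findContours(mask.astype(np.uint8),cv2.RETR_EXTERNAL,cv2.CHAIN_APPROX_NONE)
    return [x for x in cs if cv2.contourArea(x)>lo]
t=d["top"];s=d["side"]
for n,c in(("top",t),("side",s)):
    hsv=cv2.cvtColor(c["img"],cv2.COLOR_RGB2HSV)
    m=(hsv[...,1]<45)&(hsv[...,2]>140)
    for x in blobs(c,m):
        r=cv2.minAreaRect(x); 
        X=plane(c,*r[0],.03)
        if abs(X[1])<.3 and .3<X[0]<.85:
            B=np.array([plane(c,*p,.03) for p in cv2.boxPoints(r)])
            e=[B[1]-B[0],B[2]-B[1]];L=sorted([np.linalg.norm(v) for v in e]);l=max(e,key=np.linalg.norm)
            print(n,"white",np.round(r[0],1),X.round(4),np.round(L,3),round(np.degrees(np.arctan2(l[1],l[0]))%180,1))
print("spacer guess",plane(t,308,165,.044), proj(s,plane(t,308,165,.044)))
a=t["img"][135:190,250:360];u,v=proj(s,plane(t,308,165,.044)).astype(int)
b=s["img"][v-40:v+40,u-80:u+80]
A=np.vstack([cv2.resize(a,(600,300),interpolation=2),cv2.resize(b,(600,300),interpolation=2)])
cv2.imwrite("pics/crop.png",A[...,::-1]);print(u,v)
E
python3 m.py
```

```text
top white [307.7 236.2] [ 0.4589 -0.1489  0.03  ] [0.045 0.098] 81.1
top white [267.7 228.8] [ 0.4823 -0.0316  0.03  ] [0.046 0.097] 83.2
top white [226.9 224.3] [0.4971 0.0881 0.03  ] [0.045 0.129] 81.1
top white [207.5 160. ] [0.6886 0.1445 0.03  ] [0.04 0.04] 44.2
side white [297.5 277.5] [ 0.6554 -0.2339  0.03  ] [0.012 0.059] 15.0
side white [222.7 224.2] [ 0.4679 -0.044   0.03  ] [0.09  0.361] 84.8
side white [288.5 167.5] [0.6881 0.1718 0.03  ] [0.043 0.043] 174.4
spacer guess [ 0.66826851 -0.15297953  0.044     ] [297.97973643 247.62908488]
297 247
```

View pics/crop.png

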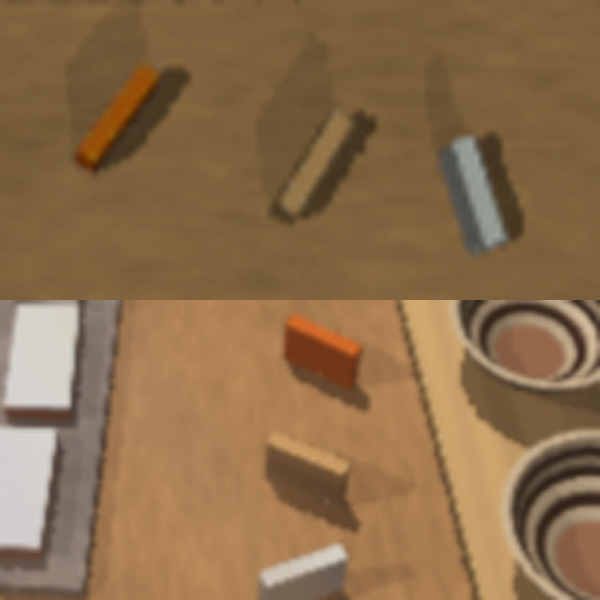

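The crop confirms it: the plain wood strip has its top face centred at (315,162) in the upper crop, between the orange and the white ones. In the side crop it is at (309,452).

Run:
```python
from h import *
import pickle
d=pickle.load(open("c0.pkl","rb"));t=d["top"];s=d["side"]
print(tri(t,(307.5,164.5),s,(299.2,247.3)))
a=plane(t,250+344/5.4545-.5,135+113/5.4545-.5,.044);b=plane(t,250+289/5.4545-.5,135+212/5.4545-.5,.044)
print(a,b,np.linalg.norm(a-b),np.degrees(np.arctan2(*(a-b)[1::-1])))
o=get_obs();w=d["wrist"];T=np.eye(4);T[:3,:3]=rot(o);T[:3,3]=o["eef_pos"]
C=np.linalg.inv(T)@np.array(w["pose"]);print(C.round(4).tolist())
X=(a+b)/2;X[2]=.23;print(tool(o,X))
```

```text
[ 0.67087319 -0.15171251  0.04308852]
[ 0.69738315 -0.1672757   0.044     ] [ 0.64353965 -0.13605461  0.044     ] 0.06224049211366763 -30.10725395959981
[[0.0001, -0.9522, -0.3055, 0.0784], [1.0, 0.0001, -0.0001, 0.0001], [0.0001, -0.3055, 0.9522, -0.1426], [0.0, 0.0, 0.0, 1.0]]
[-0.68701634 -0.65236332  0.00150428]
```

Call:
{"api": "arm_command", "payload": {"commands": [-0.687, -0.652, 0, 0, 0, 15.4, 1, -0.687, -0.652, 0, 0, 0, 15.4, 1, -0.687, -0.652, 0, 0, 0, 15.4, 1, -0.687, -0.652, 0, 0, 0, 15.4, 1, -0.687, -0.652, 0, 0, 0, 15.4, 1, -0.687, -0.652, 0, 0, 0, 15.4, 1, -0.687, -0.652, 0, 0, 0, 15.4, 1, -0.687, -0.652, 0, 0, 0, 15.4, 1]}}

```text
t: 0.95
eef_pos: [0.3821, 0.3116, 0.2313]
tool_rot: [-0.0, 0.259, 0.966, 0.0]
contact_force: [-0.1, 1.0, -0.9]
gripper_width: 0.998
grasp_force: 0.0
```

Run:
```python
from h import *
o=get_obs();r=rot(o);print(o["t"],o["q"].round(2),o["eef_pos"],r.round(3));print(tool(o,[.671,-.152,.17]),np.degrees(np.arctan2(r[1,0],r[0,0])))
```

```text
0.95 [-1.01  0.17  0.22  1.99 -0.05  0.98  0.29] [0.38212847 0.31164494 0.23133231] [[-0.866  0.5    0.   ]
 [ 0.5    0.866  0.   ]
 [ 0.     0.    -1.   ]]
[-0.48196975 -0.25716081  0.06122515] 150.0065721201884
```

Call:
{"api": "arm_command", "payload": {"commands": [-0.482, -0.257, 0.061, 0, 0, 0, 1, -0.482, -0.257, 0.061, 0, 0, 0, 1, -0.482, -0.257, 0.061, 0, 0, 0, 1, -0.482, -0.257, 0.061, 0, 0, 0, 1, -0.482, -0.257, 0.061, 0, 0, 0, 1, -0.482, -0.257, 0.061, 0, 0, 0, 1, -0.482, -0.257, 0.061, 0, 0, 0, 1, -0.482, -0.257, 0.061, 0, 0, 0, 1]}}

```text
t: 1.75
eef_pos: [0.5924, -0.0254, 0.1865]
tool_rot: [-0.0, 0.259, 0.966, 0.0]
contact_force: [0.7, 0.7, 0.0]
gripper_width: 0.999
grasp_force: 0.0
```

Call:
{"api": "arm_command", "payload": {"commands": [-0.127, -0.068, 0.016, 0, 0, 0, 1, -0.127, -0.068, 0.016, 0, 0, 0, 1, -0.127, -0.068, 0.016, 0, 0, 0, 1, -0.127, -0.068, 0.016, 0, 0, 0, 1, -0.127, -0.068, 0.016, 0, 0, 0, 1]}}

```text
t: 2.25
eef_pos: [0.6674, -0.1474, 0.17]
tool_rot: [-0.001, 0.26, 0.966, -0.0]
contact_force: [0.2, 0.4, -0.7]
gripper_width: 0.998
grasp_force: 0.0
```

Run:
```python
from h import *
o=get_obs();c=read_camera("wrist")
print(o["t"],o["q"].round(2),o["eef_pos"],tool(o,[.671,-.152,.17]))
print([proj(c,p).round(0).tolist() for p in ([.697,-.167,.044],[.644,-.136,.044])])
cv2.imwrite("pics/w1.png",c["img"][...,::-1]);import pickle;pickle.dump((o,c),open("w1.pkl","wb"))
```

```text
2.25 [-0.16  0.58  0.42  1.61 -0.27  1.01  1.39] [ 0.66735909 -0.14741704  0.169972  ] [-5.44941869e-03 -2.13617938e-03 -3.25325666e-05]
[[254.0, 220.0], [254.0, 155.0]]
```

View pics/w1.png

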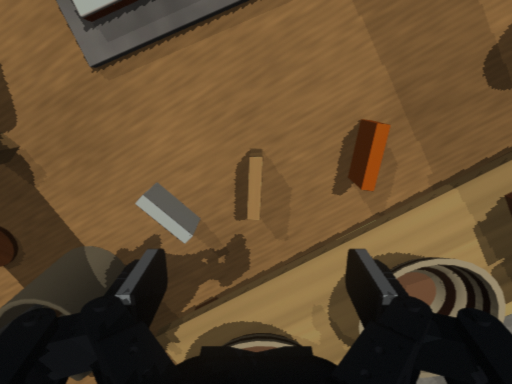

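The wrist view shows the spacer's top face from (256,155) to (254,219), within 2 px of the prediction (254,155)-(254,220). The white strip at (168,213) and the orange one at (370,155) are clear of half-open fingers.

Call:
{"api": "arm_command", "payload": {"commands": [-0.005, -0.002, 0.04, 0, 0, 1.5, 0.5, -0.005, -0.002, 0.08, 0, 0, 1.5, 0.5, -0.005, -0.002, 0.11, 0, 0, 1.5, 0.5, -0.005, -0.002, 0.135, 0, 0, 1.5, 0.5, -0.005, -0.002, 0.149, 0, 0, 1.5, 0.5, -0.005, -0.002, 0.149, 0, 0, 1.5, 0.5, -0.005, -0.002, 0.149, 0, 0, 1.5, 0.5], "force": 30}}

```text
t: 3.0
eef_pos: [0.6717, -0.1497, 0.023]
tool_rot: [0.001, 0.271, 0.963, 0.0]
contact_force: [0.4, -1.0, 0.9]
gripper_width: 0.499
grasp_force: 0.0
```

Call:
{"api": "arm_command", "payload": {"commands": [0, 0, 0, 0, 0, 0, 0.3, 0, 0, 0, 0, 0, 0, 0, 0, 0, 0, 0, 0, 0, 0, 0, 0, 0, 0, 0, 0, 0, 0, 0, 0, 0, 0, 0, 0, 0, 0, 0, 0, 0, 0, 0], "force": 30}}

```text
t: 3.6
eef_pos: [0.672, -0.1505, 0.0233]
tool_rot: [0.001, 0.271, 0.962, 0.0]
contact_force: [-1.6, 0.5, 7.1]
gripper_width: 0.133
grasp_force: 35.9
```

Call:
{"api": "arm_command", "payload": {"commands": [0, 0, -0.04, 0, 0, 0, 0, 0, 0, -0.08, 0, 0, 0, 0, 0.04, -0.01, -0.107, 0, 0, -6, 0, 0.08, -0.02, -0.107, 0, 0, -14, 0, 0.12, -0.03, -0.107, 0, 0, -22.6, 0, 0.149, -0.0325, -0.107, 0, 0, -22.6, 0, 0.149, -0.0325, -0.107, 0, 0, -22.6, 0, 0.149, -0.0325, -0.107, 0, 0, -22.6, 0]}}

```text
t: 4.4
eef_pos: [0.5274, -0.1002, 0.1295]
tool_rot: [0.001, 0.078, 0.997, 0.0]
contact_force: [-0.4, 0.4, 0.3]
gripper_width: 0.134
grasp_force: 35.0
```

Run:
```python
from h import *
o=get_obs();c=read_camera("wrist");r=rot(o)
print(o["t"],o["q"].round(2),o["eef_pos"],r.round(3),o["gripper_width"])
cv2.imwrite("pics/w2.png",c["img"][...,::-1]);import pickle;pickle.dump((o,c),open("w2.pkl","wb"))
```

```text
4.4 [-0.19  0.39  0.33  2.   -0.17  0.78  1.65] [ 0.5273574  -0.10015106  0.12950983] [[-0.988  0.155  0.001]
 [ 0.155  0.988  0.   ]
 [-0.001  0.    -1.   ]] 0.1338626384286921
```

View pics/w2.png

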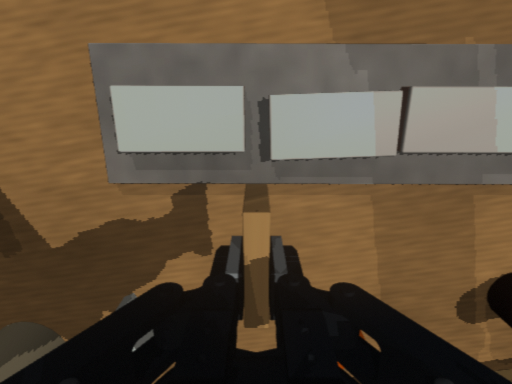

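The wrist view shows the short stuck tile at (112-244, 85-151), the loose tile at (270-402, 91-160) and the long tile from u≈404. The wide joint is at u≈245-271, with the held spacer at (257,270), standing straight in the fingers.

```bash
cat > m2.py <<'E'
from h import *
import pickle,sys
def tiles(c,lo=110):
    hsv=cv2.cvtColor(c["img"],cv2.COLOR_RGB2HSV)
    m=((hsv[...,1]<60)&(hsv[...,2]>lo)).astype(np.uint8);m[200:]=0
    m=cv2.morphologyEx(m,cv2.MORPH_OPEN,np.ones((3,3)))
    cs,_=cv2.findContours(m,cv2.RETR_EXTERNAL,2)
    return [cv2.minAreaRect(x) for x in cs if cv2.contourArea(x)>1500]
if __name__=="__main__":
    o,c=pickle.load(open("w2.pkl","rb"));t=pickle.load(open("c0.pkl","rb"))["top"]
    R_=sorted(tiles(c),key=lambda r:r[0][0])
    for r in R_:
        B=np.array([plane(c,*p,.03) for p in cv2.boxPoints(r)]);e=sorted([B[1]-B[0],B[2]-B[1]],key=np.linalg.norm)
        l=e[1]*np.sign(e[1][1]);X=B.mean(0);print(np.round(r[0],1),X.round(4),[np.linalg.norm(v).round(4) for v in e],np.degrees(np.arctan2(l[1],l[0])).round(2),"tool",tool(o,X).round(4))
    print("height short",tri(c,R_[0][0],t,(307.7,236.2)),"loose",tri(c,R_[1][0],t,(267.7,228.8)))
    # edge profiles across the joint
    for v in(105,120,140): print(v,c["img"][v,238:278,1].tolist())
E
python3 m2.py
```

```text
[177. 118.] [ 0.4601 -0.1504  0.03  ] [np.float64(0.0497), np.float64(0.099)] 81.11 tool [ 0.0588 -0.0601  0.0994]
[336.5 124.1] [ 0.4835 -0.0306  0.03  ] [np.float64(0.0505), np.float64(0.0988)] 82.99 tool [0.0542 0.0619 0.0995]
[457. 119.] [0.494  0.0608 0.03  ] [np.float64(0.0508), np.float64(0.0799)] 81.11 tool [0.058  0.1538 0.0995]
height short [ 0.45916917 -0.14763616  0.03955677] loose [ 0.48228984 -0.03136722  0.03380796]
105 [164, 164, 164, 164, 158, 129, 91, 86, 86, 86, 84, 84, 89, 94, 94, 94, 95, 94, 93, 78, 59, 57, 57, 56, 57, 56, 56, 58, 57, 56, 55, 86, 134, 158, 163, 164, 164, 164, 163, 164]
120 [164, 164, 164, 164, 161, 146, 111, 80, 82, 83, 83, 84, 88, 92, 94, 94, 93, 95, 94, 95, 93, 78, 60, 56, 58, 57, 57, 57, 58, 57, 56, 79, 119, 151, 162, 164, 163, 164, 164, 163]
140 [163, 162, 163, 163, 160, 149, 112, 77, 83, 83, 83, 83, 82, 87, 92, 92, 92, 92, 93, 91, 92, 90, 76, 58, 56, 56, 56, 56, 56, 57, 56, 56, 95, 142, 160, 163, 163, 163, 163, 163]
```

Call:
{"api": "arm_command", "payload": {"commands": [0.03, 0, 0, 0, 0, 0, 0, 0.058, 0, 0, 0, 0, 0, 0, 0.058, 0, 0.03, 0, 0, 0, 0, 0.058, 0, 0.055, 0, 0, 0, 0, 0.058, 0, 0.07, 0, 0, 0, 0, 0.058, 0, 0.07, 0, 0, 0, 0]}}

```text
t: 5.05
eef_pos: [0.4696, -0.0917, 0.0572]
tool_rot: [-0.001, 0.078, 0.997, -0.0]
contact_force: [-0.2, -0.1, -0.5]
gripper_width: 0.132
grasp_force: 35.0
```

Run:
```python
from h import *
o=get_obs();c=read_camera("wrist")
print(o["t"],o["eef_pos"],o["contact_force"],tool(o,[.4687,-.0923,.035]))
cv2.imwrite("pics/w3.png",c["img"][100:384,130:390,::-1].repeat(2,0).repeat(2,1))
```

```text
5.05 [ 0.46960436 -0.09169661  0.05720943] [-0.20293746 -0.14601553 -0.5460148 ] [ 0.00073794 -0.00071396  0.0222123 ]
```

View pics/w3.png

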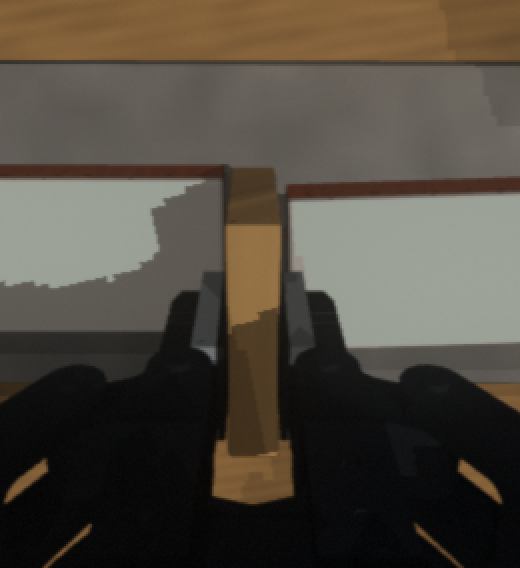

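The crop shows the spacer's foot at u≈231-275, centred within the joint edges at u≈224-287. Next it goes down.

Call:
{"api": "arm_command", "payload": {"commands": [0, 0, 0.01, 0, 0, 0, 0, 0, 0, 0.018, 0, 0, 0, 0, 0, 0, 0.023, 0, 0, 0, 0, 0, 0, 0.024, 0, 0, 0, 0, 0, 0, 0.024, 0, 0, 0, 0]}}

```text
t: 5.6
eef_pos: [0.4698, -0.0913, 0.0351]
tool_rot: [0.0, 0.078, 0.997, 0.0]
contact_force: [-0.8, -0.4, 2.6]
gripper_width: 0.131
grasp_force: 35.6
```

Call:
{"api": "arm_command", "payload": {"commands": [0, 0, 0.001, 0, 0, 0, 0, 0, 0, 0.001, 0, 0, 0, 0, 0, 0, 0.001, 0, 0, 0, 0.35, 0, 0, 0, 0, 0, 0, 0.35, 0, 0, 0, 0, 0, 0, 0.35, 0, 0, 0, 0, 0, 0, 0.35]}}

```text
t: 6.2
eef_pos: [0.4697, -0.0912, 0.0348]
tool_rot: [-0.0, 0.078, 0.997, -0.0]
contact_force: [0.4, -1.0, -0.3]
gripper_width: 0.346
grasp_force: 0.0
```

Call:
{"api": "arm_command", "payload": {"commands": [0, 0, -0.02, 0, 0, 0, 0.35, 0, 0, -0.06, 0, 0, 0, 0.35, 0, 0, -0.1, 0, 0, 0, 0.35, -0.045, 0, -0.1, 0, 0, 0, 1, -0.045, 0, -0.1, 0, 0, 0, 1, -0.045, 0, -0.1, 0, 0, 0, 1]}}

```text
t: 6.8
eef_pos: [0.5146, -0.0982, 0.1347]
tool_rot: [0.0, 0.077, 0.997, -0.0]
contact_force: [0.0, -0.3, -0.8]
gripper_width: 0.847
grasp_force: 0.0
```

```bash
python3 - <<'E'
from m2 import *
o=get_obs();c=read_camera("wrist");t=read_camera("top");s=read_camera("side")
pickle.dump((o,c),open("w2.pkl","wb"))
print(o["t"],o["eef_pos"])
cv2.imwrite("pics/w4.png",c["img"][...,::-1])
E
python3 m2.py
```

```text
6.8 [ 0.51461471 -0.09815703  0.13472056]
[174.5 134. ] [ 0.4592 -0.1547  0.03  ] [np.float64(0.0491), np.float64(0.0914)] 81.12 tool [ 0.046  -0.0644  0.1047]
[333.5 140.6] [ 0.4839 -0.0308  0.03  ] [np.float64(0.0497), np.float64(0.0981)] 83.04 tool [0.0408 0.0618 0.1047]
[454.5 135. ] [0.4942 0.0645 0.03  ] [np.float64(0.0503), np.float64(0.0869)] 81.12 tool [0.0452 0.1576 0.1047]
height short [ 0.45817593 -0.14723532  0.05105231] loose [ 0.48241311 -0.03144234  0.03372939]
105 [90, 89, 90, 88, 87, 77, 59, 47, 50, 61, 88, 108, 111, 111, 112, 112, 112, 114, 114, 113, 113, 112, 112, 112, 112, 112, 103, 90, 89, 89, 89, 89, 90, 90, 90, 91, 91, 91, 92, 92]
120 [89, 88, 88, 88, 86, 80, 60, 43, 46, 53, 87, 110, 111, 111, 112, 113, 113, 114, 114, 113, 113, 113, 112, 113, 113, 112, 93, 58, 47, 47, 51, 84, 130, 152, 154, 155, 154, 154, 154, 154]
140 [87, 89, 89, 88, 88, 81, 63, 46, 45, 51, 81, 106, 111, 111, 112, 114, 114, 113, 113, 113, 112, 112, 112, 113, 113, 112, 87, 51, 46, 47, 49, 73, 111, 134, 139, 140, 140, 147, 154, 154]
```

View pics/w4.png

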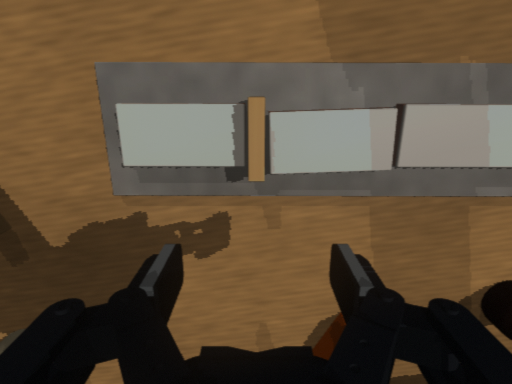

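The wrist view shows the spacer standing free at (256,139), between the short tile's end at u≈245 and the loose tile's end at u≈269, centred across the row. Next I turn a quarter and go over the loose tile.

Call:
{"api": "arm_command", "payload": {"commands": [0, 0.01, 0, 0, 0, 8, 0.85, 0.01, 0.02, 0, 0, 0, 16, 0.85, 0.02, 0.03, 0, 0, 0, 24, 0.85, 0.03, 0.045, 0, 0, 0, 32, 0.85, 0.041, 0.062, 0, 0, 0, 40, 0.85, 0.041, 0.062, 0, 0, 0, 48, 0.85, 0.041, 0.062, 0, 0, 0, 56, 0.85, 0.041, 0.062, 0, 0, 0, 64, 0.85]}}

```text
t: 7.75
eef_pos: [0.4821, -0.0304, 0.1343]
tool_rot: [-0.001, 0.596, 0.803, -0.0]
contact_force: [0.3, -0.9, -0.1]
gripper_width: 0.85
grasp_force: 0.0
```

Call:
{"api": "arm_command", "payload": {"commands": [0, 0, 0, 0, 0, 8, 0.85, 0, 0, 0, 0, 0, 16, 0.85, 0, 0, 0, 0, 0, 24, 0.85, 0, 0, 0, 0, 0, 24, 0.85, 0, 0, 0, 0, 0, 24, 0.85]}}

```text
t: 8.25
eef_pos: [0.4826, -0.0306, 0.1345]
tool_rot: [-0.0, 0.747, 0.665, -0.001]
contact_force: [-0.6, -0.4, -0.1]
gripper_width: 0.852
grasp_force: 0.0
```

Run:
```python
from m2 import *
o=get_obs();c=read_camera("wrist");r=rot(o)
print(o["t"],o["q"].round(2),o["eef_pos"],np.degrees(np.arctan2(r[1,0],r[0,0])),"to tile in tool",tool(o,[.4838,-.0307,.013]))
cv2.imwrite("pics/w5.png",c["img"][...,::-1]);pickle.dump((o,c),open("w5.pkl","wb"))
```

```text
8.25 [-0.64  0.35  0.71  2.13 -0.33  0.77  0.16] [ 0.48256528 -0.0305763   0.13449516] 83.31647311045542 to tile in tool [6.75021566e-05 1.38164067e-03 1.21493618e-01]
```

View pics/w5.png

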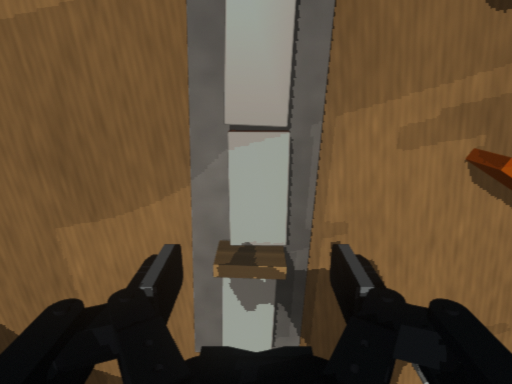

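The wrist view shows the loose tile at (230-289, 132-245), the spacer at (250,262) standing below it, and the fingers straddling the tile symmetrically about u≈257.

Call:
{"api": "arm_command", "payload": {"commands": [0, 0.001, 0.04, 0, 0, 0.3, 0.85, 0, 0.001, 0.08, 0, 0, 0.3, 0.85, 0, 0.001, 0.1, 0, 0, 0.3, 0.85, 0, 0.001, 0.11, 0, 0, 0.3, 0.85, 0, 0.001, 0.118, 0, 0, 0.3, 0.85, 0, 0.001, 0.118, 0, 0, 0.3, 0.85]}}

```text
t: 8.9
eef_pos: [0.4843, -0.0308, 0.0168]
tool_rot: [-0.0, 0.75, 0.661, -0.0]
contact_force: [-0.4, -1.4, -0.6]
gripper_width: 0.853
grasp_force: 0.0
```

Call:
{"api": "arm_command", "payload": {"commands": [0, 0, 0.002, 0, 0, 0, 0.75, 0, 0, 0.002, 0, 0, 0, 0.7, 0, 0, 0.002, 0, 0, 0, 0.65]}}

```text
t: 9.2
eef_pos: [0.4848, -0.0306, 0.0155]
tool_rot: [0.0, 0.75, 0.661, 0.001]
contact_force: [-0.9, 0.2, 0.6]
gripper_width: 0.643
grasp_force: 0.0
```

Call:
{"api": "arm_command", "payload": {"commands": [0, 0, 0.0015, 0, 0, 0, 0.63, 0, 0, 0.0015, 0, 0, 0, 0.5, 0, 0, 0.0015, 0, 0, 0, 0.4, 0, 0, 0.0015, 0, 0, 0, 0.4, 0, 0, 0.0015, 0, 0, 0, 0.4], "force": 40}}

```text
t: 9.7
eef_pos: [0.4846, -0.0306, 0.0138]
tool_rot: [0.0, 0.75, 0.661, 0.0]
contact_force: [-1.2, 0.9, 5.6]
gripper_width: 0.574
grasp_force: 41.7
```

Call:
{"api": "arm_command", "payload": {"commands": [-0.001, -0.002, 0, 0, 0, 0.6, 0.4, -0.002, -0.004, 0, 0, 0, 1.2, 0.4, -0.003, -0.006, 0, 0, 0, 1.7, 0.4, -0.0035, -0.006, 0, 0, 0, 1.7, 0.4, -0.004, -0.006, 0, 0, 0, 1.7, 0.4]}}

```text
t: 10.2
eef_pos: [0.4785, -0.0332, 0.0138]
tool_rot: [-0.0, 0.76, 0.65, 0.001]
contact_force: [1.8, 4.2, 7.7]
gripper_width: 0.572
grasp_force: 42.0
```

Call:
{"api": "arm_command", "payload": {"commands": [-0.001, 0, 0, 0, 0, 0, 0.4, -0.002, 0, 0, 0, 0, 0, 0.4, -0.003, 0, 0, 0, 0, 0, 0.4, -0.003, 0, 0, 0, 0, 0, 0.4, -0.003, 0, 0, 0, 0, 0, 0.4]}}

```text
t: 10.7
eef_pos: [0.4778, -0.0357, 0.0138]
tool_rot: [-0.0, 0.76, 0.65, 0.001]
contact_force: [0.7, 4.3, 9.1]
gripper_width: 0.571
grasp_force: 42.1
```

```bash
cat > s.py <<'E'
from m2 import *
o=get_obs();c=read_camera("wrist");r=rot(o);d=np.array([.1546,.988]);n=np.array([.988,-.1546]);p=o["eef_pos"][:2]-[.4600,-.1503]
f=o["contact_force"]
print(o["t"],"along",p@d,"lat",p@n,"yaw",np.degrees(np.arctan2(r[1,0],r[0,0])),"z",o["eef_pos"][2],"F along",f[:2]@d,"lat",f[:2]@n,"z",f[2],o["gripper_width"],o["grasp_force"])
t=read_camera("top")
a=cv2.resize(t["img"][200:260,190:340],(512,205),interpolation=2)
cv2.imwrite("pics/s.png",np.vstack([c["img"],a])[...,::-1])
E
python3 s.py
```

```text
10.7 along 0.11594168347329077 lat -0.00013430090397266673 yaw 81.14107528461653 z 0.01378336512681359 F along 4.387211814173417 lat 0.059445882635947474 z 9.094175177231218 0.5709961315646161 42.138513922691345
```

Call:
{"api": "arm_command", "payload": {"commands": [-0.001, 0, 0, 0, 0, 0, 0.4, -0.002, 0, 0, 0, 0, 0, 0.4, -0.002, 0, 0, 0, 0, 0, 0.4]}}

```text
t: 11.1
eef_pos: [0.4775, -0.0371, 0.0138]
tool_rot: [-0.001, 0.76, 0.65, 0.001]
contact_force: [0.3, 5.7, 7.9]
gripper_width: 0.576
grasp_force: 42.2
```

Call:
{"api": "arm_command", "payload": {"commands": [-0.001, 0, 0, 0, 0, 0, 0.4, -0.002, 0, 0, 0, 0, 0, 0.4, -0.002, 0, 0, 0, 0, 0, 0.4]}}

```text
t: 11.4
eef_pos: [0.4775, -0.0371, 0.0138]
tool_rot: [-0.002, 0.759, 0.651, 0.002]
contact_force: [1.6, 10.9, 8.9]
gripper_width: 0.575
grasp_force: 42.2
```

```bash
python3 s.py
```

```text
11.4 along 0.11450366794029382 lat -0.0001737408774494334 yaw 81.23010422106867 z 0.013777910228079567 F along 10.971013807456536 lat -0.11346903215276838 z 8.936546083958913 0.5748688008657816 42.19646215438843
```

View pics/s.png

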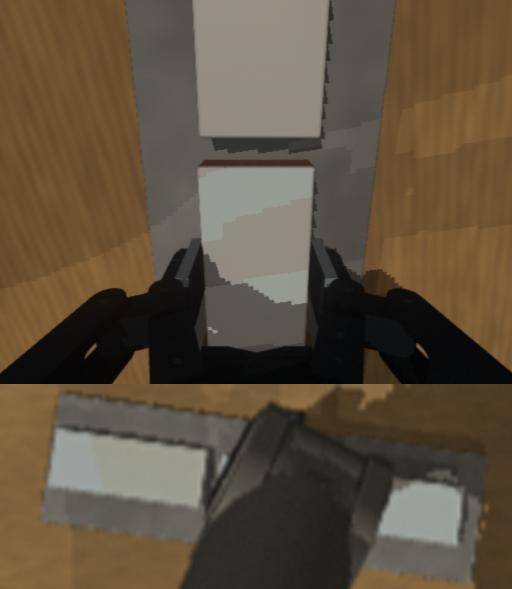

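The wrist view shows the held tile at (198-313, 166), square in the fingers, and the long tile's end at v≈137. The rear joint has opened up. I'll check its width and look at the spacer from the side.

Call:
{"api": "arm_command", "payload": {"commands": [-0.001, 0, 0, 0, 0, 0, 0.4, -0.001, 0, 0, 0, 0, 0, 0.4, -0.001, 0, 0, 0, 0, 0, 0.4]}}

```text
t: 11.8
eef_pos: [0.4775, -0.0372, 0.0138]
tool_rot: [-0.002, 0.759, 0.651, 0.002]
contact_force: [2.0, 14.1, 8.9]
gripper_width: 0.573
grasp_force: 42.2
```

```bash
python3 s.py
python3 - <<'E'
from m2 import *
c=read_camera("wrist")
g=c["img"].astype(int).sum(2)
d=np.array([.1546,.988]);n=np.array([.988,-.1546]);S=np.array([.4600,-.1503])
for u in(225,255,285): print(u,g[130:172,u].tolist())
for p in((198,167),(313,167),(200,136.5),(321,136.5)):
    X=plane(c,*p,.03)[:2]-S;print(p,"along",(X@d).round(4),"lat",(X@n).round(4))
s=read_camera("side");u,v=proj(s,[.469,-.093,.05]).astype(int);print(u,v)
cv2.imwrite("pics/side2.png",cv2.resize(s["img"][v-40:v+40,u-50:u+50],(750,600),interpolation=2)[...,::-1])
E
```

```text
11.8 along 0.11447589016626854 lat -0.0002238068630168762 yaw 81.26131451908837 z 0.013757135944712201 F along 14.250338952185185 lat -0.23240826444277266 z 8.874404836666944 0.5728977947199336 42.217188477516174
225 [415, 413, 411, 416, 408, 372, 310, 242, 159, 147, 148, 149, 151, 149, 149, 149, 150, 149, 164, 260, 271, 270, 270, 270, 267, 268, 265, 265, 261, 223, 152, 136, 136, 138, 139, 158, 247, 340, 412, 441, 445, 450]
255 [414, 415, 413, 412, 413, 384, 321, 257, 162, 149, 146, 146, 146, 147, 148, 146, 148, 147, 162, 239, 260, 263, 262, 262, 263, 259, 261, 262, 262, 226, 157, 146, 145, 142, 145, 166, 263, 354, 430, 445, 449, 450]
285 [413, 413, 413, 411, 413, 396, 333, 268, 167, 152, 149, 151, 149, 145, 153, 144, 146, 149, 156, 206, 254, 261, 259, 257, 257, 258, 255, 258, 252, 195, 145, 139, 134, 138, 140, 164, 262, 357, 428, 443, 445, 448]
(198, 167) along 0.1629 lat -0.0247
(313, 167) along 0.163 lat 0.0235
(200, 136.5) along 0.1755 lat -0.0232
(321, 136.5) along 0.1757 lat 0.026
222 233
```

View pics/side2.png

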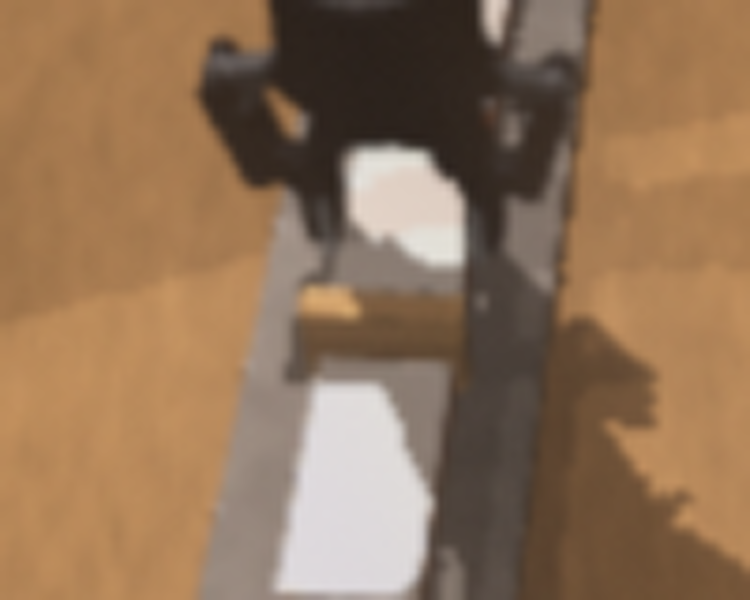

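The side view shows the spacer upright and tight between the short tile and the loose tile. The rear joint measures 12.6 mm (12 expected), and the push is 14 N with no further motion.

```bash
python3 -c "
from station import hand_in;print(hand_in())"
```

```text
the job is handed in; nothing more can be done
None
```

The spacer stands in the wide joint beside the short tile, and the loose tile was handed in held square and pressed tight against it with about 14 N; the hand-in gave no verdict.

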